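# One dry stroke on the microtome, then lock the handwheel

### The job

Give the microtome one dry stroke: turn its handwheel by the grip one full turn clockwise (over the top towards the rear), slowly, so that the specimen head goes right down past the blade holder and comes back up, and stop with the grip at about the top without starting a second stroke. Then lock the wheel there: feel for the bore behind it with the pin on the grip and push the grip fully home, never forcing the pin. Let go and leave everything else on the bench where it stands.

Things in the scene. Friction and masses are not known exactly. Their poses are not given: they have to be found in the camera images.
- microtome: Cream rotary microtome, 420 deep x 300 wide x 280 high, standing on the bench. Origin: centre of its footprint at bench level. -x is its front (specimen head and blade holder, towards the robot), -y its right side, which carries the handwheel, z up. Its right side wall is at y = -140.
- wheel_center (a point): Centre of the handwheel: grey disc, 190 diameter, 20 thick, upright in the machine's x-z plane at machine (50, -160, 155). Axes as the wheel's: y along the wheel's axis (the machine's +y, pointing into the machine), z towards the grip, so it turns with the wheel.
- handwheel (a joint): Turn of the handwheel in rad, clockwise (as seen facing the wheel from the machine's right: over the top towards the rear, +x) positive and counting on past a turn; 0 with the grip nominally at 12 o'clock, 2 pi (6.283) after one revolution. It turns freely both ways against a drag of about 0.3 N m (about 4 N at the grip) plus up to 0.14 N m from the weight of the head, and stays where it is left.
- grip_center (a point): Centre of the light-grey grip with a blue end: a sleeve 27 diameter, 86 long (flange of 34 on its last 6, outer end), standing out of the wheel parallel to its axis, 75 from the axis. The sleeve runs freely on its stem, so the gripper can keep its orientation while going round. This centre lies 57 from the wheel's middle plane when pushed in, 69 when pulled out, towards the machine's -y; the wheel's outer face is 10 from that plane. Its own x and z axes turn with the sleeve.
- grip (a joint): Slide of the grip along the wheel's axis in m: 0 = pushed fully in, 0.012 = pulled fully out (how it starts). It stays where it is left (about 2.5 N of friction).
- lock_pin: Steel lock pin, 8 diameter, on the inner end of the grip and moving with it; origin at the centre of its flat tip, which faces the machine (+y). With the grip fully out the tip stands 3 off the steel lock plate behind the wheel; it touches the plate at grip of about 0.009. Pressed on the plate, or driven sideways in the bore, it must not see 20 N.
- lock_top (a point): Nominal 12 o'clock point on the face of the lock plate behind the wheel, 75 above the axis (axes as the machine's). The plate's only bore, 9.5 wide and 9 deep for the pin, lies up to 13 to the front or rear of this point (10 degrees of wheel), hidden and not measured: feel for it with the pin resting lightly on the plate. Over it the grip goes in all the way to 0.
- block_face (a point): Front face of the pale specimen block on the specimen head at the machine's front; the wheel drives it 60 down and back up each revolution. Top of stroke (height about 215) at 12 o'clock, bottom (155) at 6 o'clock.
- wash_bottle_a: Bystander: white wash bottle, 66 diameter, 180 high, origin under its centre.
- wash_bottle_b: Bystander: a second, like the first.
- tissue_box: Bystander: green tissue box, 120 x 120 x 110, origin under its centre, a tissue up to 140.
- slide_box: Bystander: blue slide box, 102 x 82 x 33, origin under its centre.
- cassette_a: Bystander: yellow embedding cassette with wax block, 40 x 28 x 14, origin under its centre.
- cassette_b: Bystander: pink embedding cassette with wax block, 40 x 28 x 14, origin under its centre.
- blade_dispenser: Bystander: grey blade dispenser, 110 x 32 x 18, origin under its centre.

How it is judged:
By the outcome, as a careful person would: the job done as asked, in the order asked, and still so for the second after the job is handed in, with the robot touching nothing.
It also fails if it takes over 72 s, if anything falls off the work surface, if the arm or the gripper's body presses on something with over 40 N, if the wrist force passes 120 N, or if a joint passes its speed limit or range.

### The arm

A 6-joint arm with a two-finger parallel gripper is mounted at the origin on the work surface. World frame = base frame: x ahead of the robot, y to its left, z up, the work surface at z = 0. Lengths are in m, angles in degrees, forces in N, time in s.
With the tool pointing down it reaches from about 0.325 to 0.775 m from the base axis. Payload 5.5 kg.
Tool frame: the origin (TCP) lies at the centre of the arm's flange, where the gripper is bolted on; the fingertips stand 182 mm ahead of it and the grasp point (between the pads) lies 163 mm ahead of it; z points along the fingers, y is the line along which they close (so a half turn about z gives the same grasp; the last joint's range is limited). The gripper opens to 88 mm and grips with 3 to 60 N. Pads are 20 mm wide; open, the fingers measure 115 mm over their backs; the gripper's body (75 mm by 178 mm) begins 61 mm behind the grasp point.
Start: joints at [66.079, 5.22, 70.514, -0, 104.267, -3.249], TCP at [0.212, 0.561, 0.405] pointing down, gripper open.
Joint ranges: [-164.24, 164.24], [-49.07, 125.15], [9.68, 141.18], [-86.29, 266.29], [3.28, 154.24], [-151.56, 151.56]. Speed limits (degrees/s): [147.25, 147.25, 172.46, 180, 180, 180].

### API

Orientations are given as [roll, pitch, yaw] about the fixed x, y, z axes, in that order (R = Rz(yaw) Ry(pitch) Rx(roll)).
In Python, from station import r gives the robot as it stands. The module is installed in compiled form; this text tells all that it offers. Calls block until the motion is done:
- r.reach(position, orientation): joint-space move of the TCP to a pose.
- r.servo_line(position, rotation=None, speed=0.15): straight line of the TCP; rotation=None keeps the orientation; speed is the mean speed in m/s.
- r.move_joints(angles): joint-space move.
- r.let_go() and r.grab(squeeze=None): open the fingers fully, or close them until they stop; squeeze is the grip in N (None keeps the last).
- r.wait(seconds).
- r.inverse_kinematics(position, orientation): joint angles nearest the present ones, or None.
- r.sense(): the state.
- r.snapshot(name): name is "scene" or "top" or "wrist"; returns a dict with "frame" (480x640x3 uint8, red, green, blue), "fx", "fy", "cx", "cy" (pixels), "R" (3x3) and "t" (3): a world point X has camera coordinates R X + t. Camera axes: x right, y down, z forward; pixel columns grow to the right and rows downward; lengths in m; the calibration is good to about 2 mm. A picture is of the moment at which its call begins. There is no depth.
A pose or a line that the arm cannot do raises r.IKError and nothing moves.
- r.hand_in(): hands the job in; it is judged then, once.
The state is a dict: "clock": time; "joints": joint angles; "joint_vel": joint speeds; "joint_torque": joint torques, N m; "tcp_pos": TCP position; "orientation": TCP orientation; "contact_force": force on the tool from outside, world axes, zero at the start; "torque": the same for the moment, N m; "opening": finger opening in m; "gripper_force": force on a finger pad.
Only numpy, scipy, OpenCV 4.12 (cv2) and the standard library are available. Lean on these libraries where they do the work, as an engineer would, in place of code of your own. Each camera call takes 0.05 s, during which the arm holds its last target. There are 200 camera calls.

## Working session

There is one attempt and no reset: what is moved stays moved. The work goes in short steps, each a Python script; the robot and the scene stay as the last script left them, time stands still between calls to the robot, and variables do not carry over. Pictures are saved under pics/ and viewed, at most 10 in all, crops included, and the job is handed in when it is done.

```bash
mkdir -p pics
python3 - <<'E'
from station import r
import cv2,numpy as np
for n in("scene","top"):
    s=r.snapshot(n); cv2.imwrite(f"pics/{n}0.png",s["frame"][:,:,::-1])
    print(n,s["fx"],s["fy"],s["cx"],s["cy"],np.round(s["R"],4).tolist(),np.round(s["t"],4).tolist())
print(r.sense())
E
```

```text
scene 584.1241577630776 584.1241577630776 320.63458637147244 235.58212539157185 [[-0.7556, 0.6548, -0.0173], [0.5258, 0.5906, -0.6121], [-0.3905, -0.4716, -0.7906]] [0.3863, -0.1635, 1.8979]
top 569.0586130890284 569.0586130890284 327.4564183127027 238.64908368862316 [[0.0033, -0.9999, -0.01], [-0.9973, -0.0025, -0.0738], [0.0737, 0.0102, -0.9972]] [0.0024, 0.4942, 1.4053]
{'clock': 0.1, 'joints': array([ 6.60764615e+01,  5.26128661e+00,  7.05730158e+01,  3.75977220e-05,
        1.04266190e+02, -3.24921440e+00]), 'joint_vel': array([ 0.07919608, -0.08021773, -0.0556294 ,  0.03179684, -0.06554474,
        0.01054899]), 'joint_torque': array([ 1.87627855e-03, -4.47858703e+01, -4.07567954e+01,  6.99177082e-02,
        2.84378207e-02, -8.68825464e-05]), 'tcp_pos': array([0.21186799, 0.56142132, 0.40361298]), 'orientation': array([-1.79899671e+02, -5.73222769e-03,  1.59325680e+02]), 'contact_force': array([ 0.35965007, -0.15244866,  0.59976917]), 'torque': array([-0.01841081,  0.02798647,  0.04127874]), 'gripper_force': 0.0, 'opening': 0.08811431679039121}
```

View pics/scene0.png

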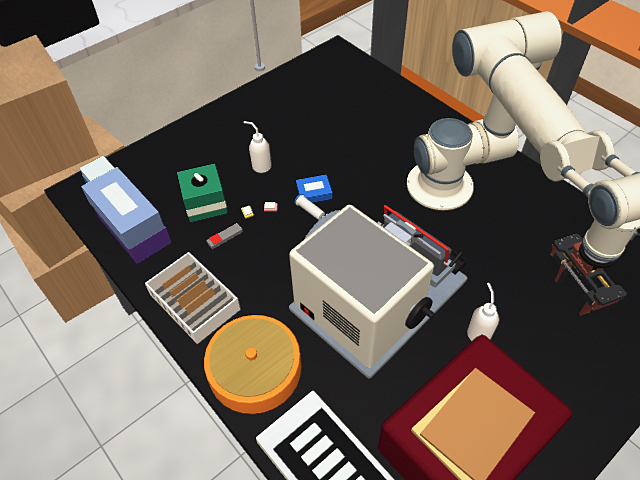

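View pics/top0.png

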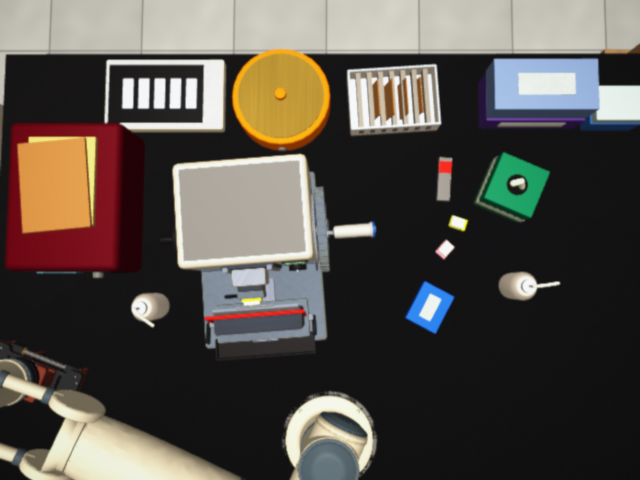

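```bash
cat > h.py <<'E'
import cv2,numpy as np
from station import r
def ray(s,u,v):
    R,t=np.array(s["R"]),np.array(s["t"]); C=-R.T@t
    d=R.T@np.array([(u-s["cx"])/s["fx"],(v-s["cy"])/s["fy"],1]); return C,d/np.linalg.norm(d)
def onz(s,u,v,z):
    C,d=ray(s,u,v); return C+d*(z-C[2])/d[2]
def cross(a,b):
    (p,d),(q,e)=a,b
    k=np.linalg.lstsq(np.c_[d,-e],q-p,rcond=None)[0]
    A,B=p+k[0]*d,q+k[1]*e; return (A+B)/2,np.linalg.norm(A-B)
def blob(m,roi):
    x0,y0,x1,y1=roi; k=np.zeros_like(m); k[y0:y1,x0:x1]=m[y0:y1,x0:x1]
    c=max(cv2.findContours(k,cv2.RETR_EXTERNAL,cv2.CHAIN_APPROX_NONE)[0],key=cv2.contourArea)
    return c,cv2.minAreaRect(c)
E
python3 - <<'E'
from h import *
S={n:r.snapshot(n) for n in("top","scene")}
roi={"top":(330,214,385,245),"scene":(285,188,335,225)}
tiles=[]
for n,s in S.items():
    hsv=cv2.cvtColor(s["frame"],cv2.COLOR_RGB2HSV)
    m=((hsv[...,2]>110)&(hsv[...,1]<60)).astype(np.uint8)*255
    b=((hsv[...,0]>95)&(hsv[...,0]<130)&(hsv[...,1]>70)&(hsv[...,2]>50)).astype(np.uint8)*255
    x0,y0,x1,y1=roi[n]
    for nm,mm in(("white",m),("blue",b)):
        try:
            c,rc=blob(mm,roi[n]); print(n,nm,np.round(cv2.boxPoints(rc),1).tolist(),rc[1])
        except ValueError: print(n,nm,"none")
    tiles.append(cv2.resize(s["frame"][y0:y1,x0:x1,::-1],(400,300),interpolation=cv2.INTER_CUBIC))
cv2.imwrite("pics/grip.png",np.hstack(tiles))
E
```

```text
top white [[329.6000061035156, 223.5], [371.79998779296875, 221.89999389648438], [372.29998779296875, 236.0], [330.1000061035156, 237.60000610351562]] (14.064431190490723, 42.19329071044922)
top blue [[372.0, 221.0], [375.0, 221.0], [375.0, 237.0], [372.0, 237.0]] (16.0, 3.0)
scene white [[290.20001220703125, 211.60000610351562], [299.20001220703125, 193.60000610351562], [339.20001220703125, 213.60000610351562], [330.20001220703125, 231.60000610351562]] (44.72135925292969, 20.124608993530273)
scene blue [[294.0, 188.0], [332.0, 188.0], [332.0, 204.0], [294.0, 204.0]] (16.0, 38.0)
```

View pics/grip.png

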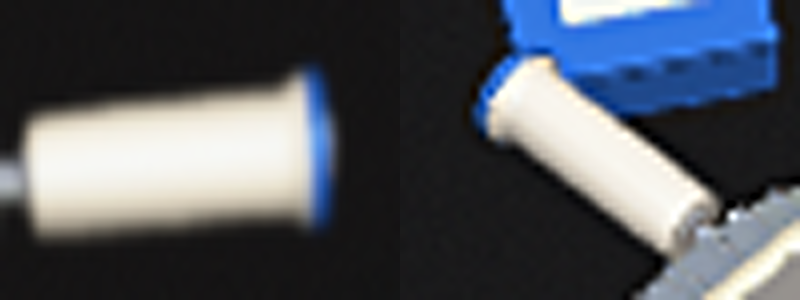

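Run:
```python
from h import *
T,S=r.snapshot("top"),r.snapshot("scene")
o=cross(ray(T,375,229.3),ray(S,297.5,200)); i=cross(ray(T,333.8,232.1),ray(S,321.4,216.4))
print(o,i, np.linalg.norm(o[0]-i[0]))
d=o[0]-i[0]; print("yaw grip",np.degrees(np.arctan2(d[0],-d[1])))
g=cv2.cvtColor(T["frame"],cv2.COLOR_RGB2HSV)
m=((g[...,2]>80)&(g[...,2]<235)).astype(np.uint8)*255
m=((np.abs(T["frame"].astype(int)-T["frame"][210,240].astype(int)).sum(2))<40).astype(np.uint8)*255
m=cv2.morphologyEx(m,cv2.MORPH_OPEN,np.ones((5,5)))
c,rc=blob(m,(160,140,330,280)); P=np.array([onz(T,*p,.28) for p in cv2.boxPoints(rc)]); print(cv2.boxPoints(rc),np.round(P,4))
for a,b in((0,1),(1,2),(2,3),(3,0)):
    e=P[b]-P[a]; print(np.linalg.norm(e),np.degrees(np.arctan2(e[1],e[0])))
print(r.inverse_kinematics([.497,-.08,.60],[180,0,94.4]),r.inverse_kinematics([.212,.561,.6],[180,0,159]))
for a in range(0,360,45): print(a,r.inverse_kinematics([.497+.075*np.sin(np.radians(a)),-.08,.318+.075*np.cos(np.radians(a))],[180,0,94.4]))
```

```text
(array([ 0.50016598, -0.10076936,  0.22186353]), np.float64(0.0018780775493662302)) (array([ 0.49291016, -0.01190977,  0.22697332]), np.float64(0.0002788227892712361)) 0.08930164381972547
yaw grip 4.668125603786978
[[177.41583 169.61948]
 [298.08636 160.91129]
 [304.59937 251.1629 ]
 [183.92883 259.8711 ]] [[0.6169 0.3114 0.28  ]
 [0.6354 0.0622 0.28  ]
 [0.4491 0.0476 0.28  ]
 [0.4307 0.2938 0.28  ]]
0.24979960111454794 -85.7531559169729
0.18685824309753682 -175.5185320644209
0.24684058957644622 94.28952822189632
0.18707764143460306 5.387537171080592
[-1.30169897e+01 -1.89596156e+00  5.72548637e+01 -2.54444375e-14
  1.24641098e+02 -1.74169897e+01] [ 6.60485760e+01  1.38559469e+01  4.03126224e+01 -2.54444375e-14
  1.25831431e+02 -2.95142402e+00]
0 [-13.0169897   -9.80503888  86.32225658   0.         103.48278229
 -17.4169897 ]
45 [-11.78242343  -1.84504077  81.11566849   0.         100.72937229
 -16.18242343]
90 [-11.33656687   1.76160272  82.87585354   0.          95.36254374
 -15.73656687]
135 [-11.78242343  -0.55682705  90.61545276   0.          89.94137428
 -16.18242343]
180 [-13.0169897   -8.12471664 100.06108403   0.          88.0636326
 -17.4169897 ]
225 [-14.53710914 -17.37480473 105.69514155   0.          91.67966318
 -18.93710914]
270 [-15.27459677 -21.80403699 103.76067963   0.          98.04335736
 -19.67459677]
315 [-14.53710914 -18.19679728  95.60243878   0.         102.5943585
 -18.93710914]
```

Run:
```python
from h import *
r.servo_line([.212,.561,.55],speed=.25)
r.reach([.497,-.06,.56],[180,0,94.5])
s=r.snapshot("wrist"); cv2.imwrite("pics/w1.png",s["frame"][:,:,::-1]); np.savez("w1.npz",**s)
q=r.sense();print(q["clock"],q["tcp_pos"],q["contact_force"],-np.array(s["R"]).T@s["t"],np.round(s["R"],3).tolist())
```

```text
3.5083 [ 0.49716106 -0.05933536  0.55995226] [ 0.30431304  0.78976659 -0.12908781] [0.48914189 0.02592954 0.54002468] [[0.997, 0.079, 0.001], [0.075, -0.949, 0.306], [0.025, -0.304, -0.952]]
```

View pics/w1.png

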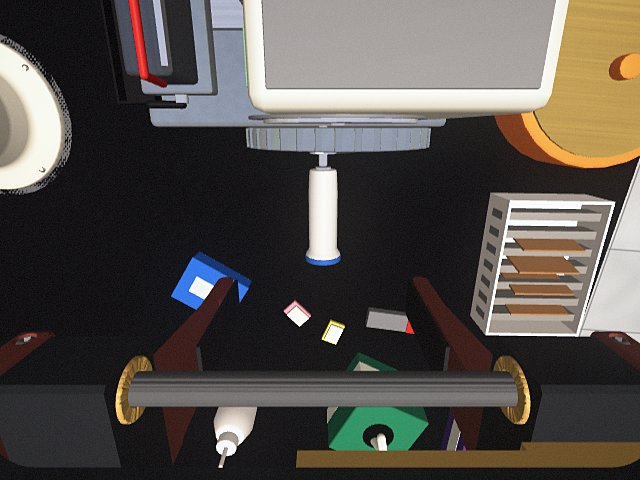

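Run:
```python
from h import *
s=dict(np.load("w1.npz")); hsv=cv2.cvtColor(s["frame"],cv2.COLOR_RGB2HSV)
a=np.radians(4.5); X=np.array([np.cos(a),np.sin(a),0]); Y=np.array([-np.sin(a),np.cos(a),0]); Z=np.array([0,0,1.])
def bis(u1,u2,v):
    C,d1=ray(s,u1,v); _,d2=ray(s,u2,v)
    p=[np.array([d@X,d@Z])/np.hypot(d@X,d@Z) for d in(d1,d2)]
    b=p[0]+p[1]; half=np.arccos(p[0]@p[1])/2; return C,b/np.linalg.norm(b),half
f=s["frame"].astype(int)
for v in(132,136,140,144):
    row=f[v,225:455].sum(1); k=np.where(row>150)[0]+225; u1,u2=k.min(),k.max()
    C,b,h=bis(u1-.5,u2+.5,v); dist=.095/np.sin(h)
    print(v,u1,u2,"centre X",C@X+b[0]*(.155-C[2])/b[1],"z from size",C[2]+b[1]*dist)
for v in(175,185,200,215,230,245):
    row=f[v,290:360].sum(1); k=np.where(row>200)[0]+290; u1,u2=k.min(),k.max()
    C,b,h=bis(u1-.5,u2+.5,v); dist=.0135/np.sin(h)
    mid=onz(s,(u1+u2)/2,v,.23)
    print(v,u1,u2,"grip X",C@X+b[0]*(.23-C[2])/b[1],"z",C[2]+b[1]*dist,"Y",mid@Y,mid)
# ends
for v in (168,263): print(v,onz(s,323,v,.23)@Y)
```

```text
132 246 430 centre X 0.5056354685810202 z from size 0.15781747669341206
136 246 429 centre X 0.5051926161981848 z from size 0.1571090677085411
140 246 429 centre X 0.5052416120294964 z from size 0.15833041853226165
144 247 429 centre X 0.5058080087623036 z from size 0.15758180004784694
175 309 336 grip X 0.49004427580338017 z 0.20511216994125253 Y -0.05369528415305766 [ 0.49274661 -0.01508132  0.23      ]
185 309 337 grip X 0.4905028464440149 z 0.219483874247899 Y -0.06264250888272305 [ 0.49390658 -0.02396492  0.23      ]
200 309 337 grip X 0.4905222895796273 z 0.2237468574540028 Y -0.0763659485412386 [ 0.49500275 -0.03764453  0.23      ]
215 309 337 grip X 0.4905422626613266 z 0.22800973448914208 Y -0.09046508054376123 [ 0.49612894 -0.05169862  0.23      ]
230 309 336 grip X 0.49009429738502724 z 0.2213021806694903 Y -0.10495585318131932 [ 0.49681844 -0.06617994  0.23      ]
245 309 336 grip X 0.4901088322132046 z 0.22571738907001004 Y -0.11985415589208459 [ 0.49800187 -0.08103117  0.23      ]
168 -0.047524769731667756
263 -0.1382948855809416
```

```bash
cat >> h.py <<'E'
a=np.radians(4.5); X=np.array([np.cos(a),np.sin(a),0]); Y=np.array([-np.sin(a),np.cos(a),0]); Z=np.array([0,0,1.])
CX,CZ,YG,OR=.5054,.155,-.103,[180,0,94.5]
def er(t): t=np.radians(t); return np.sin(t)*X+np.cos(t)*Z
def et(t): t=np.radians(t); return np.cos(t)*X-np.sin(t)*Z
def pos(t,c=np.zeros(3),y=YG): return CX*X+y*Y+(CZ+.163)*Z+.075*er(t)+c
def force(b): return np.array(r.sense()["contact_force"])-b
def turn(t0,t1,c,b,speed=.026,step=8,k=5e-5):
    n=max(1,round((t1-t0)/step))
    for t in np.linspace(t0,t1,n+1)[1:]:
        r.servo_line(pos(t,c),speed=speed); f=force(b)
        print(f"{t:.0f} rad {f@er(t):.1f} tan {f@et(t):.1f} y {f@Y:.1f} c {np.round(c*1e3,1)} {r.sense()['clock']:.1f}")
        if np.linalg.norm(f)>30: print("STOP"); break
        c=c+k*(f@er(t))*er(t)
    return c,t
E
python3 - <<'E'
from h import *
t0=-11.6
r.servo_line(pos(t0)+.06*Z,speed=.2); r.servo_line(pos(t0),speed=.12); r.wait(.2)
b=np.array(r.sense()["contact_force"]); r.grab(20); r.wait(.2)
q=r.sense(); print("bias",b,"opening",q["opening"],q["gripper_force"],force(b)@np.c_[X,Y,Z])
s=r.snapshot("wrist"); cv2.imwrite("pics/w2.png",s["frame"][:,:,::-1])
c,t=turn(t0,t0+12,np.zeros(3),b,step=4)
np.savez("st.npz",c=c,t=t,b=b)
E
```

```text
bias [ 0.02003255  0.1376888  -0.33736445] opening 0.026728848286128995 19.998632669448853 [ 2.80507054 -0.67348385 -0.67055406]
-8 rad 1.9 tan -3.9 y -0.8 c [0. 0. 0.] 6.6
-4 rad -0.6 tan -1.8 y -1.2 c [-0.  -0.   0.1] 7.0
0 rad -0.2 tan -0.8 y -2.4 c [-0.  -0.   0.1] 7.3
```

View pics/w2.png

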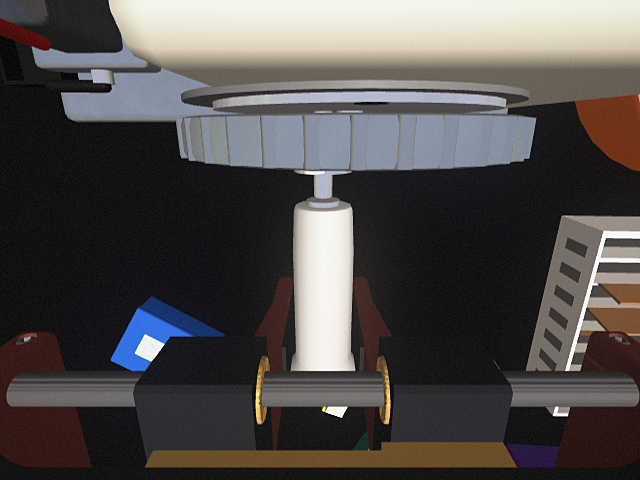

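```bash
sed -i 's/c=c+k\*(f@er(t))\*er(t)/c=c+k*((f@er(t))*er(t)+(f@Y)*Y)/' h.py
python3 - <<'E'
from h import *
d=np.load("st.npz"); c,t=turn(float(d["t"]),349,d["c"],d["b"])
np.savez("st.npz",c=c,t=t,b=d["b"])
s=r.snapshot("wrist"); cv2.imwrite("pics/w3.png",s["frame"][:,:,::-1]); q=r.sense(); print(q["opening"],q["tcp_pos"]-pos(t,c))
E
```

```text
8 rad -0.7 tan -0.4 y -1.7 c [-0.  -0.   0.1] 7.9
16 rad 0.6 tan 2.2 y 0.5 c [-0.  -0.1  0. ] 8.4
24 rad 2.7 tan 2.4 y 0.5 c [-0.  -0.1  0.1] 9.0
32 rad 3.1 tan 2.8 y 0.7 c [ 0.1 -0.   0.2] 9.5
40 rad 4.1 tan 3.1 y 0.9 c [0.1 0.  0.3] 10.1
48 rad 3.7 tan 3.3 y 0.9 c [0.3 0.1 0.5] 10.6
56 rad 4.9 tan 4.5 y 0.4 c [0.4 0.1 0.6] 11.2
64 rad 4.2 tan 4.7 y 0.7 c [0.6 0.2 0.7] 11.7
72 rad 4.0 tan 4.9 y -1.1 c [0.8 0.2 0.8] 12.3
80 rad 0.4 tan 4.7 y -0.7 c [1.  0.2 0.9] 12.8
88 rad 1.0 tan 4.9 y -0.6 c [1.  0.1 0.9] 13.4
95 rad 0.3 tan 2.3 y 0.1 c [1.  0.1 0.9] 13.9
103 rad 0.6 tan 2.6 y -0.2 c [1.1 0.1 0.9] 14.5
111 rad 2.0 tan 2.1 y 0.0 c [1.1 0.1 0.9] 15.0
119 rad 1.6 tan 2.5 y 1.1 c [1.2 0.1 0.8] 15.6
127 rad 1.9 tan 2.2 y 1.1 c [1.2 0.2 0.8] 16.1
135 rad 2.5 tan 1.0 y 0.3 c [1.3 0.2 0.7] 16.7
143 rad 2.4 tan -0.1 y -0.2 c [1.4 0.3 0.7] 17.2
151 rad 2.7 tan -0.1 y -1.5 c [1.5 0.3 0.6] 17.8
159 rad 1.7 tan -0.7 y -0.5 c [1.6 0.2 0.4] 18.3
167 rad 2.0 tan 0.4 y -1.8 c [1.6 0.2 0.4] 18.9
175 rad 1.4 tan -0.3 y -0.5 c [1.6 0.1 0.3] 19.4
183 rad 2.1 tan -0.9 y -0.4 c [1.6 0.1 0.2] 20.0
191 ra
[... 440 characters left out ...]
0.  -0.5] 24.9
262 rad 1.5 tan -1.6 y -0.9 c [ 1.   0.  -0.5] 25.5
270 rad 1.6 tan -2.9 y -1.8 c [ 0.9 -0.  -0.5] 26.0
278 rad 1.6 tan -2.9 y -1.4 c [ 0.8 -0.1 -0.5] 26.6
286 rad 0.9 tan -3.7 y 0.8 c [ 0.8 -0.2 -0.5] 27.1
294 rad 1.1 tan -2.9 y 1.6 c [ 0.7 -0.2 -0.5] 27.7
301 rad 1.4 tan -4.3 y 0.1 c [ 0.7 -0.1 -0.5] 28.2
309 rad 1.6 tan -3.9 y 1.1 c [ 0.6 -0.1 -0.5] 28.8
317 rad 0.9 tan -3.4 y 0.6 c [ 0.5 -0.1 -0.4] 29.3
325 rad 0.6 tan -3.3 y 0.3 c [ 0.5 -0.  -0.4] 29.9
333 rad 0.3 tan -4.0 y -0.4 c [ 0.5 -0.  -0.4] 30.4
341 rad 1.5 tan -3.2 y 0.3 c [ 0.5 -0.  -0.3] 31.0
349 rad 1.6 tan -1.8 y 1.4 c [ 0.5 -0.  -0.3] 31.5
0.02675444084988862 [ 7.72408527e-05 -5.00503847e-05  1.25495273e-04]
```

Run:
```python
from h import *
d=np.load("st.npz"); c,t,b=d["c"],float(d["t"]),d["b"]
r.grab(10); y=YG
def go(t,y,sp=.02):
    r.servo_line(pos(t,c,y),speed=sp); r.wait(.03); f=force(b); return -(f@Y),f@et(t)
f,g=go(t,y); print("start",f,g,r.sense()["clock"])
y+=.0015; print(go(t,y))
while y<YG+.007:
    y+=.0004; f,g=go(t,y)
    if f>6.5: break
y0=y; print("contact dy",(y-YG)*1e3,f,g,r.sense()["clock"])
found=False; log=[]
if f>6.5:
    while t<371.5:
        t+=.4; f,g=go(t,y); log.append((round(t,1),round((y-YG)*1e3,2),round(f,1),round(g,1)))
        if f<3.9 or abs(g)>11 or y-y0>.0012:
            yy=y
            while f<8 and yy<y+.0021: yy+=.0004; f,g=go(t,yy)
            print("probe",t,(yy-YG)*1e3,f,g)
            y=yy
            if f<8 and y-y0>.0016 : found=True; break
        if f>16 : print("high"); y-=.0006; go(t,y)
        else: y+=np.clip((7-f)*6e-5,-.0004,.0003)
else: found=True
print(log[::3]); print(found,t,(y-YG)*1e3,f,g,r.sense()["clock"],r.sense()["opening"])
np.savez("st2.npz",c=c,t=t,b=b,y=y,y0=y0)
```

```text
start -0.2473537445900562 -0.5482505190740321 32.0667
(np.float64(1.9456610362489617), np.float64(0.8886685955749742))
contact dy 3.899999999999987 6.929771459064186 1.8404814911353524 34.05
probe 362.5999999999992 6.65661625634166 2.238392177309651 -3.9917331556788636
[(349.4, 3.9, np.float64(6.2), np.float64(0.5)), (350.6, np.float64(4.02), np.float64(8.0), np.float64(-5.5)), (351.8, np.float64(3.95), np.float64(6.7), np.float64(-9.0)), (353.0, np.float64(4.06), np.float64(7.5), np.float64(-7.8)), (354.2, np.float64(4.06), np.float64(6.7), np.float64(-7.9)), (355.4, np.float64(4.06), np.float64(7.3), np.float64(-8.3)), (356.6, np.float64(3.97), np.float64(7.1), np.float64(-6.9)), (357.8, np.float64(3.96), np.float64(7.1), np.float64(-8.4)), (359.0, np.float64(4.01), np.float64(6.7), np.float64(-6.7)), (360.2, np.float64(4.04), np.float64(6.2), np.float64(-6.1)), (361.4, np.float64(4.2), np.float64(7.1), np.float64(-6.4)), (362.6, np.float64(4.26), np.float64(3.1), np.float64(-4.6))]
True 362.5999999999992 6.65661625634166 2.238392177309651 -3.9917331556788636 45.3833 0.026265013718038275
```

Run:
```python
from h import *
d=np.load("st2.npz"); c,t,b,y=d["c"],float(d["t"]),d["b"],float(d["y"])
while y<YG+.0155:
    y+=.0006; r.servo_line(pos(t,c,y),speed=.02); r.wait(.03); F=force(b); f,g=-(F@Y),F@et(t)
    print(round((y-YG)*1e3,2),round(f,1),round(g,1),round(F@er(t),1))
    if f>9.5: break
    if abs(g)>7: t+=np.sign(g)*.1
print(r.sense()["clock"])
np.savez("st3.npz",c=c,t=t,b=b,y=y)
s=r.snapshot("wrist"); cv2.imwrite("pics/w4.png",s["frame"][:,:,::-1])
```

```text
7.26 2.9 -3.9 4.8
7.86 2.2 -4.0 4.9
8.46 2.6 -3.6 3.9
9.06 2.5 -3.6 4.6
9.66 2.5 -4.5 4.4
10.26 2.7 -3.6 4.4
10.86 3.2 -4.5 4.0
11.46 2.4 -3.8 4.5
12.06 3.9 -4.0 4.5
12.66 5.2 -3.5 4.6
13.26 7.9 -4.6 4.1
13.86 9.9 -4.0 4.4
48.7833
```

View pics/w4.png

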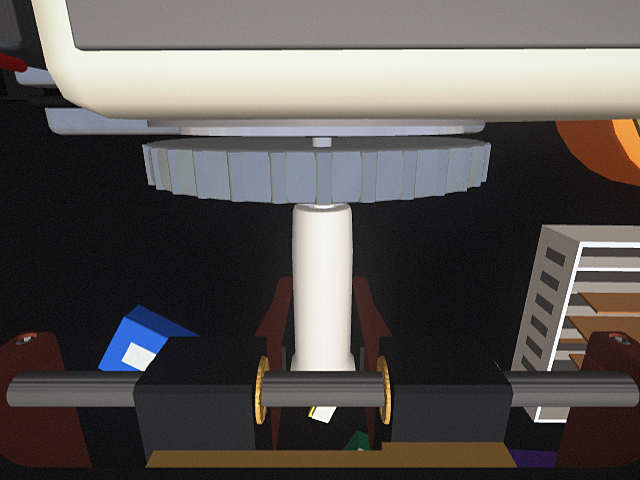

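Run:
```python
from h import *
d=np.load("st3.npz"); c,t,b,y=d["c"],float(d["t"]),d["b"],float(d["y"])
r.servo_line(pos(t,c,y-.0008),speed=.02); r.let_go(); r.wait(.2)
print(force(b)); r.servo_line(pos(t,c,y-.0008)+.15*Z,speed=.15); print(r.sense()["clock"])
s=r.snapshot("wrist"); cv2.imwrite("pics/w5.png",s["frame"][:,:,::-1])
```

```text
[ 0.21594602 -0.66951398  0.79679542]
51.475
```

View pics/w5.png

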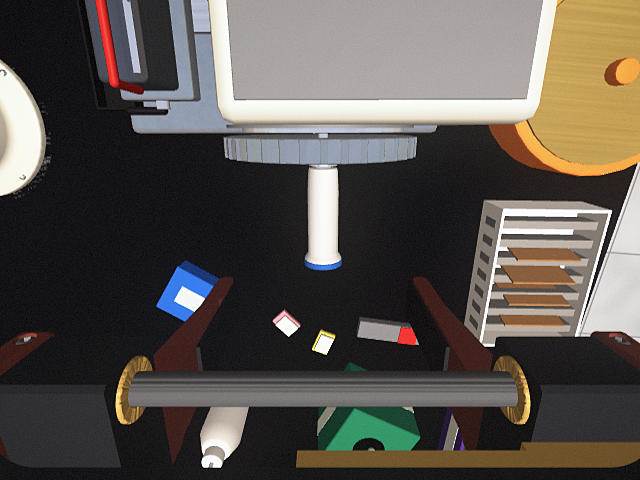

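The grip, around (323, 165–268), is released. It sits close to the wheel near the top, with the gripper clear and the bystanders in place.

```bash
python3 -c "
from station import r
print(r.hand_in())"
```

```text
the job is handed in; nothing more can be done
None
```

I gave the microtome one slow full turn clockwise. The pin found the bore at about 2–3° past the top with 10 N or less of push, the grip is fully home, and I let go and handed the job in at about 51.5 s; no verdict was returned.

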